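Scrap lock cylinders into the right hopper bay

TASK

One bay of the scrap hopper already holds a padlock, the other a single lock cylinder. First slide the hopper's cover all the way to its stop over the bay with the padlock, then use the tray to tip its three lock cylinders into the bay where the other cylinder lies, without picking them out with the fingers. Put the empty tray back upright in the middle of its rubber mat, and leave the padlock and the other things on the bench where they are.

Things in the scene. Friction and masses are not known exactly. Their poses are not given: they have to be found in the camera images.
- hopper: fixed grey scrap hopper, open box 160 (its x) by 275 (its y) by 100 mm high, origin under its centre, z up. A 5 mm divider on y = 0 makes two bays, each 150 (x) by 130 mm (y) inside, centred on y = +69 and -69 mm; floor at 5 mm, walls 5 mm thick, rim at z = 100 mm
- cover (a joint): position (m) of the hopper's sliding cover along the hopper's y; 0 = astride the divider, +0.07 = at its stop, covering the whole +y bay, -0.07 = at its stop, covering the whole -y bay. Starts near 0, half over each bay. It stays where it is left and needs about 3 N to slide (plus 8 N per m/s)
- cover_grip (a point): middle of the cover's handle: black upright fin 12 mm thick (along the hopper's y), 60 mm long (along its x), 36 mm high above the plate; this point is 22 mm above the plate's top, 14 mm under the fin's top. The plate is 4 mm thick, 137 mm (y) by 170 mm (x), its top 105 mm above the bench
- mat: fixed black rubber mat 250 mm (its x) by 190 mm (its y), 3 mm thick, origin at its centre underneath on the bench, z up; the tray starts near its middle
- tray: loose aluminium scoop tray, about 220 g, origin under its floor, z up, x towards the open spout. 104 mm wide (y), from x = -65 mm (back wall) to x = +77 mm (spout edge), floor 3 mm, side and back walls 36 mm high, 3 mm thick. The front 40 mm of the floor ramps up 15 degrees to the spout. From the top of the back wall a black handle leans back, away from the spout, 35 degrees from vertical
- tray_grip (a point): where to grip the tray's handle, a flat black bar 12 mm thick, 40 mm wide (tray's y), ending 22 mm beyond this point. In the tray's frame the point is at (-91.5, 0, 67.3) mm; the bar runs along (-0.574, 0, 0.819), its flat faces look along (0.819, 0, 0.574). The cylinders slide out when the tray is tilted 70 to 85 degrees, spout down
- tray_spout (a point): middle of the tray's spout edge, at (76.5, 0, 13) mm in the tray's frame
- padlock: loose padlock: brass body 50 x 56 x 24 mm with a steel shackle reaching 45 mm out, lying flat on the floor of one of the two bays (which one varies); origin underneath near its centre
- cyl_resident: a brass profile lock cylinder: 64 mm long bar of keyhole-like section, lying on its side: a 17 mm round barrel with a flat fin alongside (33 mm wide, 17 mm high over all), 100 g; origin under its centre, x along its length, z up as it lies at the start. This one already lies alone on the floor of the other bay
- cyl1: a brass profile lock cylinder: 64 mm long bar of keyhole-like section, lying on its side: a 17 mm round barrel with a flat fin alongside (33 mm wide, 17 mm high over all), 100 g; origin under its centre, x along its length, z up as it lies at the start. In the tray at the start
- cyl2: a brass profile lock cylinder: 64 mm long bar of keyhole-like section, lying on its side: a 17 mm round barrel with a flat fin alongside (33 mm wide, 17 mm high over all), 100 g; origin under its centre, x along its length, z up as it lies at the start. In the tray at the start
- cyl3: a brass profile lock cylinder: 64 mm long bar of keyhole-like section, lying on its side: a 17 mm round barrel with a flat fin alongside (33 mm wide, 17 mm high over all), 100 g; origin under its centre, x along its length, z up as it lies at the start. In the tray at the start
- screwdriver: screwdriver with red handle, 180 mm, lying; loose bystander, leave it alone; origin under its centre
- oil_bottle: small bottle, 44 mm across, 110 mm high; loose bystander, leave it alone; origin under its centre
- mug: white mug, 76 mm across, 85 mm high; loose bystander, leave it alone; origin under its centre
- caliper: steel caliper, 160 mm long, lying flat; loose bystander, leave it alone; origin under its centre
- blank_box: cardboard box, 70 x 100 x 40 mm; loose bystander, leave it alone; origin under its centre
- brush: brush with wooden handle, 170 mm, lying; loose bystander, leave it alone; origin under its centre
Mind the look-alikes: they are no part of the job. What is shaped like the tray but green is not meant.

How it is judged:
By the outcome, as a careful person would: the job done as asked, in the order asked, and still so for the second after the job is handed in, with the robot touching nothing.
It also fails if it takes over 64 s, if anything falls off the work surface, if the arm or the gripper's body presses on something with over 40 N, if the wrist force passes 120 N, or if a joint passes its speed limit or range.

ROBOT

A 6-joint arm with a two-finger parallel gripper is mounted at the origin on the work surface. World frame = base frame: x ahead of the robot, y to its left, z up, the work surface at z = 0. Lengths are in mm, angles in rad, forces in N, time in s.
With the tool pointing down it reaches from about 250 to 775 mm from the base axis. Payload 4 kg.
Tool frame: the origin (TCP) lies at the very end of the fingers, on their centre line; the grasp point (between the pads) lies 19 mm behind it (bot.grasp_offset is the distance from the TCP to the grasp point, in mm); z points along the fingers, y is the line along which they close (so a half turn about z gives the same grasp; the last joint's range is limited). The gripper opens to 94 mm and grips with 3 to 60 N. Pads are 16 mm wide; open, the fingers measure 119 mm over their backs; the gripper's body (75 mm by 177 mm) begins 78 mm behind the grasp point.
Start: joints at [1, 0.087, 1.371, -0, 1.684, -0.103], TCP at [248.02, 490.924, 205.506] pointing down, gripper open.
Joint ranges: [-3.1, 3.1], [-0.76, 2.03], [0.27, 2.55], [-1.08, 4.22], [0.17, 2.65], [-2.57, 2.57]. Speed limits (rad/s): [2.79, 2.79, 3.14, 3.14, 3.14, 3.14].

INTERFACE

Orientations are given as [roll, pitch, yaw] about the fixed x, y, z axes, in that order (R = Rz(yaw) Ry(pitch) Rx(roll)).
In Python, from cell import bot gives the robot as it stands. The module is installed in compiled form; this text tells all that it offers.
- The arm moves only by the shell command python3 -m handwheel 'ROWS' [FORCE]. ROWS is a JSON object of lists of equal length, an entry for each row: "grip": the closure, from 0 (fully open) to 1 (shut); "slide": the shift along the tool's x, y, z in m, a list of three; "spin": the turn about the tool's z in rad. In form: {"grip": [grip, ...], "slide": [[dx, dy, dz], ...], "spin": [spin, ...]}. A call has 1 to 20 rows; each row shifts and turns the commanded pose from where the row before left it, along the tool's axes as they then stand; what a row does not reach is not made up. A row lasts 1/10 s, in which the tool goes at most 50 mm and 8.59 degrees, less where a joint would pass 70% of its speed; a pose out of reach is approached as far as the arm can. A call with a gripper value outside its range is refused whole. The fingers move at their own pace and stop on an object; FORCE is the grip in N (left out, the last holds). Time passes only in rows, so rows that do not move let the fingers close. It gives the time, the measured TCP pose, the force, the opening and the grip force at its end, in the units of the state.
- bot.get_obs(): the state, without advancing time (a new reading comes with each control period).
- bot.camera(name): name is "side" or "top" or "wrist"; returns a dict with "color" (480x640x3 uint8, blue, green, red), "depth" (480x640 float32, mm along the optical axis (not along the pixel's ray), 0 where there is no reading), "intrinsics" (3x3 intrinsics, pixels), "k1" (the pictures are not rectified: a ray, as slopes to the right and down, at radius r is drawn at 1 + k1 r^2 times it, then the intrinsics apply), "origin" and "attitude" of the camera in the world. Camera axes: x right, y up, looking along -z (the intrinsics and any distortion apply to the point x, -y, -z); pixel columns grow to the right and rows downward; lengths in mm; the calibration is good to about 2 mm. A picture is of the moment at which its call begins.
- bot.hand_in(): hands the job in; it is judged then, once.
Trained networks look in a picture, given as the dict that the camera call returned (one of the last four; its "shot" number tells which), for a name from the list of things; names that differ only in an ending like _2 or _b are one class to them, and where a whole thing is asked for, a point or a joint stands for the part that bears it (a point fixed in the world has none). Each returns a list of dicts, best first, with "score" (0 to 1); they miss things now and then, are a little off and sometimes report something else, mostly with a low value. They report only what shows in the picture. A call takes as long as a camera call. They do not tell look-alikes from the thing itself.
- bot.outline_of(picture, name): "mask" (480x640 bool, what is visible of it) and "uv" ([column, row] in pixels, amid what is visible of it).
- bot.tip_of(picture, name): "uv" ([column, row] in pixels: a listed point, or the origin of a listed thing).
The state is a dict: "clock": time; "qpos": joint angles; "joint_velocities": joint speeds; "joint_torque": joint torques, N m; "position": TCP position; "tool_rot": TCP orientation; "ft_force": force on the tool from outside, world axes, zero at the start; "torque": the same for the moment, N m; "opening": opening from 0.0 (shut) to 1.0 (fully open); "grip_force": force on a finger pad.
Only numpy, scipy, OpenCV 4.12 (cv2) and the standard library are available. Lean on these libraries where they do the work, as an engineer would, in place of code of your own. Each camera call takes 0.05 s, during which the arm holds its last target. There are 200 camera calls.

## Working session

There is one attempt and no reset: what is moved stays moved. The work goes in short steps, Python scripts to look and compute and a shell command to move; the robot and the scene stay as the last step left them, time stands still between calls to the robot, and variables do not carry over. Pictures are saved under pics/ and viewed, at most 13 in all, crops included, and the job is handed in when it is done.

```bash
mkdir -p pics; cat > h.py <<'E'
import numpy as np, cv2
from cell import bot
from scipy.spatial.transform import Rotation as R
def att(c):
    a=np.array(c["attitude"],float)
    return a if a.shape==(3,3) else R.from_euler('xyz',a).as_matrix()
def pts(c,uv,depth=None):
    uv=np.atleast_2d(np.array(uv,float));K=np.array(c["intrinsics"])
    d=np.array([[c["k1"],0,0,0]]) if 0 else np.array([c["k1"],0,0,0,0],float)
    n=cv2.undistortPoints(uv[:,None],K,d)[:,0]
    if depth is None: depth=np.array([c["depth"][int(round(v)),int(round(u))] for u,v in uv])
    p=np.c_[n[:,0]*depth,-n[:,1]*depth,-depth*np.ones(len(n))]
    return p@att(c).T+np.array(c["origin"])
def atz(c,uv,z):
    a=pts(c,uv,np.ones(len(np.atleast_2d(uv))));o=np.array(c["origin"]);d=a-o
    return o+d*((z-o[2])/d[:,2])[:,None]
E
python3 - <<'E'
from h import *
np.set_printoptions(precision=1,suppress=True)
o=bot.get_obs();print({k:o[k] for k in("clock","position","tool_rot","opening","ft_force")})
for n in("top","side"):
    c=bot.camera(n);cv2.imwrite(f"pics/{n}0.png",c["color"]);print(n,c["origin"],c["attitude"],c["k1"],c["intrinsics"])
    for t in("cover_grip","tray_grip","tray_spout","hopper","mat","tray","padlock","cyl_resident"):
        for r in bot.tip_of(c,t)[:3]:print(t,"tip",round(r["score"],2),np.round(r["uv"]),pts(c,r["uv"]))
    for t in("padlock","cyl_resident","cyl1"):
        for r in bot.outline_of(c,t)[:5]:print(t,"out",round(r["score"],2),np.round(r["uv"]),pts(c,r["uv"]))
E
```

```text
{'clock': 0.0, 'position': array([247.7, 490.4, 204.3]), 'tool_rot': array([-3.1, -0. ,  2.7]), 'opening': 1.0028290368061412, 'ft_force': array([-0.4,  0.1,  1. ])}
top [ 281.3  125.1 1271.8] [ 0.2  0.  -1.6] -0.0990408752175229 [[546.4   0.  307.4]
 [  0.  546.4 238.3]
 [  0.    0.    1. ]]
cover_grip tip 0.66 [432. 206.] [[ 582.4 -146.7  140. ]]
cover_grip tip 0.56 [258. 232.] [[557.9 238.1  23.2]]
tray_grip tip 0.94 [226. 232.] [[544.5 304.2  86.5]]
tray_grip tip 0.88 [230. 352.] [[282.8 296.   75.5]]
tray_grip tip 0.88 [ 87. 327.] [[339.  612.7  79.8]]
tray_spout tip 0.88 [308. 357.] [[267.6 128.8  14.2]]
tray_spout tip 0.62 [420. 365.] [[ 243.6 -127.9    0.8]]
tray_spout tip 0.6 [302. 227.] [[570.4 136.8  14. ]]
hopper tip 0.65 [426. 221.] [[ 557.7 -139.4  100.7]]
tray tip 0.96 [270. 233.] [[556.5 211.7  18.5]]
tray tip 0.87 [274. 355.] [[273.9 206.2   6. ]]
tray tip 0.86 [446. 349.] [[ 278.  -189.5    4.6]]
padlock tip 0.92 [387. 224.] [[568.1 -61.8  32.1]]
cyl_resident tip 0.65 [466. 226.] [[ 563.7 -252.2   22.1]]
cyl_resident tip 0.59 [460. 160.] [[ 708.4 -234.7   73.2]]
pad
[... 661 characters left out ...]
01. 314.] [[281.9 305.8  86.7]]
tray_grip tip 0.82 [402. 167.] [[ 332.5 -268.    65.6]]
tray_spout tip 0.79 [418. 214.] [[291.8 482.6 594.9]]
tray_spout tip 0.77 [407. 278.] [[274.9 132.5  12.7]]
tray_spout tip 0.74 [310. 388.] [[469.1 495.8  -0.1]]
hopper tip 0.33 [341. 305.] [[435.3 260.9  21.2]]
tray tip 0.75 [299. 285.] [[558.4 216.2  19.3]]
tray tip 0.73 [330. 415.] [[412.4 553.    3.1]]
tray tip 0.71 [414. 200.] [[ 279.8 -188.8    5.9]]
padlock tip 0.21 [298. 260.] [[584.9 118.2   4.7]]
cyl_resident out 0.58 [370. 175.] [[ 432.1 -283.5    3.9]]
cyl1 out 0.72 [284. 286.] [[595.4 232.3  23.7]]
cyl1 out 0.58 [309. 286.] [[531.5 212.5  15.5]]
cyl1 out 0.44 [301. 286.] [[552.2 222.7  22. ]]
```

View pics/top0.png

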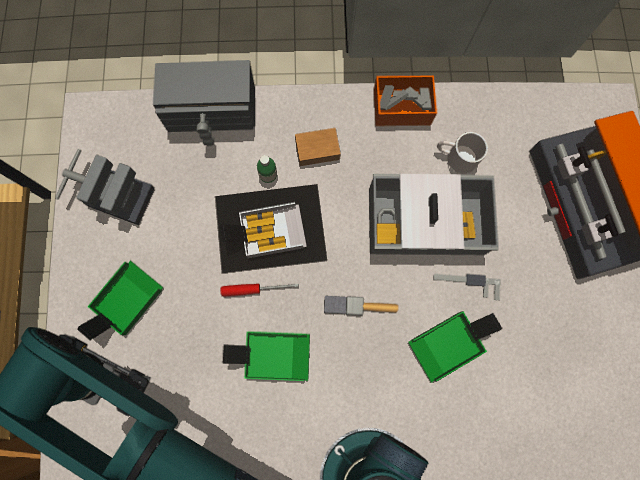

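View pics/side0.png

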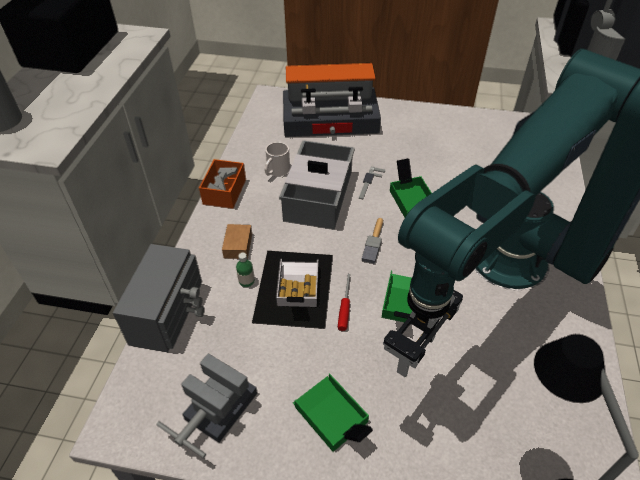

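Top view: the aluminium tray with three cylinders is on the black mat at (270,230), with its spout to the right. The hopper is at (432,213), with the padlock in the left bay (387,228, world +y) and the single cylinder in the right bay (467,226). The cover handle is at (432,207). The other tray shapes are green look-alikes. The side view agrees with this.

```bash
python3 - <<'E'
from h import *
np.set_printoptions(precision=1,suppress=True)
c=bot.camera("top")
vv,uu=np.mgrid[0:480,0:640]
P=pts(c,np.c_[uu.ravel(),vv.ravel()].astype(float),c["depth"].ravel()).reshape(480,640,3)
ok=c["depth"]>0
g=c["color"].max(2)
def box(m):return (uu>m[0])&(uu<m[1])&(vv>m[2])&(vv<m[3])&ok
def rect(m,n):
    p=P[m];r=cv2.minAreaRect(p[:,:2].astype(np.float32));print(n,len(p),np.array(r[0]),np.array(r[1]),r[2],"zmed",np.median(p[:,2]))
    return p
H=box((360,505,165,265));z=P[...,2]
rect(H&(z>92)&(z<112),"rim+cover")
rect(H&(z>98)&(z<112)&(g>190),"cover")
p=rect(H&(z>128)&(z<150),"fin")
M=box((205,335,175,280))
m=M&(g<45)&(z<9);rect(m,"mat")
p=rect(M&(z>26)&(z<46)&(P[...,1]<275),"traywall")
p=rect(M&(z>60),"handle");print(p.mean(0),p.min(0),p.max(0))
# edges at exact z
for n,q in dict(matc=[(216,196),(318,184),(327,261),(223,272)]).items(): print(n,atz(c,q,3.))
print("hop",atz(c,[(371,175),(496,178),(497,251),(370,251)],100.))
cv2.imwrite("pics/crop.png",np.hstack([cv2.resize(c["color"][175:280,205:335],None,fx=3,fy=3,interpolation=2),cv2.resize(c["color"][165:270,362:500],None,fx=3,fy=3,interpolation=2)])[:, :])
E
python3 -c "
import cv2;a=cv2.imread('pics/crop.png');print(a.shape);cv2.imwrite('pics/crop.png',cv2.resize(a,(800,int(a.shape[0]*800/a.shape[1]))))"
```

```text
rim+cover 5477 [ 581.1 -162.5] [276.9 175.8] 88.07286071777344 zmed 104.1183193966499
cover 4150 [ 581.9 -152.7] [137.6 171.2] 88.07483673095703 zmed 104.82344582389248
fin 188 [ 581.  -151.1] [13.9 61.1] 87.85435485839844 zmed 139.7326300593112
mat 4183 [573.5 212.7] [188.5 246.9] 5.7745771408081055 zmed 2.1283039472684777
traywall 411 [600.8 217.5] [184.6 134.9] 9.41015911102295 zmed 36.49460565727122
handle 266 [546.7 301.6] [41.5 32.8] 9.165958404541016 zmed 81.01203950740421
[545.6 301.9  78.8] [524.9 283.4  60. ] [566.5 319.   94.4]
matc [[653.8 342.7   3. ]
 [678.5  95.2   3. ]
 [489.2  78.7   3. ]
 [468.  323.5   3. ]]
hop [[ 666.9  -22.2  100. ]
 [ 655.3 -307.1  100. ]
 [ 487.1 -293.5  100. ]
 [ 493.3  -12.2  100. ]]
(315, 804, 3)
```

View pics/crop.png

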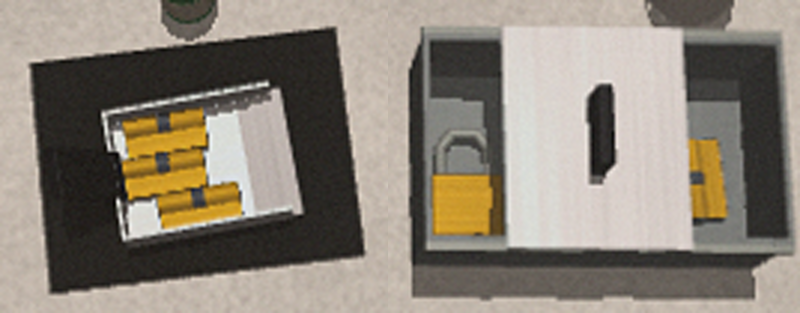

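```bash
cat >> h.py <<'E'
def go(x,y,z,psi=None):
    o=bot.get_obs();p=o["position"];t=o["tool_rot"];Rm=R.from_euler('xyz',t).as_matrix()
    d=Rm.T@(np.array([x,y,z])-p)
    print("t",round(o["clock"],2),"p",np.round(p,1),"rot",np.round(t,4),"slide mm",np.round(d,1),"q",np.round(o["qpos"],2),"F",np.round(o["ft_force"],1))
    if psi is not None: 
        s=(t[2]-np.radians(psi)+np.pi)%(2*np.pi)-np.pi
        print("spin",round(s,4))
E
python3 -c "
from h import *
go(581,-151,200,178)"
```

```text
t 1.25 p [248.  490.9 205.5] rot [ 3.1415 -0.      2.6738] slide mm [-586.7 -422.8    5.5] q [ 1.    0.09  1.37  0.    1.68 -0.1 ] F [-0.5  0.1  0.2]
spin -0.4329
```

```bash
python3 -m handwheel '{"grip":[0,0,0,0,0,0,0,0,0,0,0,0,0,0,0,0,0,0,0,0],"slide":[[-0.0293,-0.0211,0],[-0.0293,-0.0211,0],[-0.0293,-0.0211,0],[-0.0293,-0.0211,0],[-0.0293,-0.0211,0],[-0.0293,-0.0211,0],[-0.0293,-0.0211,0],[-0.0293,-0.0211,0],[-0.0293,-0.0211,0],[-0.0293,-0.0211,0],[-0.0293,-0.0211,0],[-0.0293,-0.0211,0],[-0.0293,-0.0211,0],[-0.0293,-0.0211,0],[-0.0293,-0.0211,0],[-0.0293,-0.0211,0],[-0.0293,-0.0211,0],[-0.0293,-0.0211,0],[-0.0293,-0.0211,0],[-0.0293,-0.0211,0]],"spin":[0,0,0,0,0,0,0,0,0,0,0,0,0,0,0,0,0,0,0,0]}' 30
python3 -m handwheel '{"grip":[0,0,0,0,0],"slide":[[0,0,0],[0,0,0],[0,0,0],[0,0,0],[0,0,0]],"spin":[-0.11,-0.11,-0.11,-0.103,0]}'
python3 -c "
from h import *
go(581,-151.3,112,178)
np.set_printoptions(precision=1,suppress=True)
c=bot.camera('wrist')
for r in bot.tip_of(c,'cover_grip')[:2]:print(r['score'],atz(c,r['uv'],127.),pts(c,r['uv']))
vv,uu=np.mgrid[0:480,0:640]
P=pts(c,np.c_[uu.ravel(),vv.ravel()].astype(float),c['depth'].ravel())
p=P[(abs(P[:,2]-140)<4)&(abs(P[:,0]-581)<60)&(abs(P[:,1]+151)<40)];print(len(p),cv2.minAreaRect(p[:,:2].astype(np.float32)))
"
```

```text
clock: 3.25
position: [581.3, -151.4, 205.4]
tool_rot: [3.141, 0.0, 2.674]
ft_force: [0.1, -0.0, 0.7]
opening: 0.998
grip_force: 0.0
clock: 3.75
position: [580.8, -150.1, 205.3]
tool_rot: [3.141, -0.0, 3.106]
ft_force: [-0.5, 0.0, 0.1]
opening: 0.998
grip_force: 0.0
t 3.75 p [ 580.8 -150.1  205.3] rot [ 3.1415e+00 -2.0000e-04  3.1064e+00] slide mm [-0.3 -1.2 93.3] q [-0.35  0.2   1.25  0.    1.7  -1.88] F [-0.5  0.   0.1]
spin -0.0003
0.22 [[543.8 -90.7 127. ]] [[547.7 -85.6 104.5]]
1306 ((580.6968383789062, -152.45265197753906), (11.52687931060791, 59.607994079589844), 88.34424591064453)
```

```bash
python3 -m handwheel '{"grip":[0,0,0,0,0,0,0,1,1,1,1,1,1,1,1,1],"slide":[[0,-0.0024,0.015],[0,0,0.018],[0,0,0.018],[0,0,0.018],[0,0,0.014],[0,0,0.010],[0,0,0],[0,0,0],[0,0,0],[0,0,0],[0,0,0],[0,0,0],[0,0,0],[0,0,0],[0,0,0],[0,0,0]],"spin":[0,0,0,0,0,0,0,0,0,0,0,0,0,0,0,0]}' 25
```

```text
clock: 5.45
position: [580.7, -152.4, 112.4]
tool_rot: [3.142, 0.0, 3.107]
ft_force: [0.5, 0.4, -0.4]
opening: 0.275
grip_force: 0.0
```

```bash
python3 -m handwheel '{"grip":[1,1,1,1,1,1,1,1,1,1,1,1,1,1],"slide":[[0,0,0],[0,0,0],[0,0,0],[0,0,0],[0,0,0],[0,0,0],[0,0.008,0],[0,0.008,0],[0,0.008,0],[0,0.008,0],[0,0.008,0],[0,0.006,0],[0,0.006,0],[0,0,0]],"spin":[0,0,0,0,0,0,0,0,0,0,0,0,0,0]}' 25
```

```text
clock: 6.85
position: [582.4, -98.7, 112.4]
tool_rot: [3.14, -0.0, 3.108]
ft_force: [-1.1, 0.8, 0.1]
opening: 0.126
grip_force: 25.0
```

```bash
python3 -m handwheel '{"grip":[1,1,1,1],"slide":[[0,0.002,0],[0,0.002,0],[0,0.002,0],[0,0,0]],"spin":[0,0,0,0]}'; python3 -m handwheel '{"grip":[1,1,1],"slide":[[0,0.002,0],[0,0.001,0],[0,0,0]],"spin":[0,0,0]}';python3 -m handwheel '{"grip":[1,1,1],"slide":[[0,0.001,0],[0,0.001,0],[0,0,0]],"spin":[0,0,0]}'
```

```text
clock: 7.25
position: [582.6, -94.3, 112.4]
tool_rot: [3.141, -0.0, 3.107]
ft_force: [-1.6, -2.5, -0.6]
opening: 0.124
grip_force: 25.0
clock: 7.55
position: [582.6, -91.2, 112.4]
tool_rot: [3.141, -0.0, 3.107]
ft_force: [-1.9, -2.7, 0.6]
opening: 0.125
grip_force: 25.0
clock: 7.85
position: [582.7, -90.7, 112.4]
tool_rot: [-3.139, -0.0, 3.106]
ft_force: [-1.5, -6.6, -1.1]
opening: 0.126
grip_force: 25.0
```

```bash
python3 -m handwheel '{"grip":[1,1,1,1],"slide":[[0,0.001,0],[0,0.001,0],[0,0.001,0],[0,0,0]],"spin":[0,0,0,0]}'; python3 -m handwheel '{"grip":[1,0,0,0,0,0,0,0,0,0],"slide":[[0,-0.0035,0],[0,0,0],[0,0,0],[0,0,0],[0,0,0],[0,0,0],[0,0,-0.02],[0,0,-0.03],[0,0,-0.03],[0,0,-0.02]],"spin":[0,0,0,0,0,0,0,0,0,0]}'; python3 -c "
from h import *
go(545,302.5,170,99)"
```

```text
clock: 8.25
position: [582.7, -90.7, 112.4]
tool_rot: [-3.134, -0.0, 3.104]
ft_force: [-2.0, -12.4, -1.6]
opening: 0.121
grip_force: 25.0
clock: 9.25
position: [583.6, -89.8, 215.2]
tool_rot: [-3.141, 0.003, 3.107]
ft_force: [0.6, -0.5, -0.1]
opening: 0.859
grip_force: 0.0
t 9.25 p [583.6 -89.8 215.2] rot [-3.1412  0.0033  3.1071] slide mm [ 52.2 390.8  44.9] q [-0.25  0.17  1.26  0.    1.71 -1.79] F [ 0.6 -0.5 -0.1]
spin 1.3792
```

```bash
python3 -m handwheel '{"grip":[0,0,0,0,0,0,0,0,0,0,0,0,0],"slide":[[0.004,0.0301,0],[0.004,0.0301,0],[0.004,0.0301,0],[0.004,0.0301,0],[0.004,0.0301,0],[0.004,0.0301,0],[0.004,0.0301,0],[0.004,0.0301,0],[0.004,0.0301,0],[0.004,0.0301,0],[0.004,0.0301,0],[0.004,0.0301,0],[0.004,0.0301,0]],"spin":[0,0,0,0,0,0,0,0,0,0,0,0,0]}'; python3 -m handwheel '{"grip":[0,0,0,0,0,0,0,0,0,0,0,0],"slide":[[0,0,0],[0,0,0],[0,0,0],[0,0,0],[0,0,0],[0,0,0],[0,0,0],[0,0,0],[0,0,0],[0,0,0],[0,0,0],[0,0,0]],"spin":[0.138,0.138,0.138,0.138,0.138,0.138,0.138,0.138,0.138,0.137,0,0]}'
python3 -c "
from h import *
np.set_printoptions(precision=1,suppress=True)
go(545,302.5,51,99)
vv,uu=np.mgrid[0:480,0:640]
for n in ('wrist','top'):
  c=bot.camera(n);cv2.imwrite(f'pics/{n}1.png',c['color'])
  P=pts(c,np.c_[uu.ravel(),vv.ravel()].astype(float),c['depth'].ravel())
  P=P[c['depth'].ravel()>0]
  def f(m,t):
    p=P[m];print(n,t,len(p),p.mean(0) if len(p) else '',cv2.minAreaRect(p[:,:2].astype(np.float32)) if len(p)>5 else '')
  nr=(abs(P[:,0]-545)<50)&(abs(P[:,1]-302)<40)
  f(nr&(P[:,2]>66)&(P[:,2]<96),'handle')
  w=(abs(P[:,0]-558)<75)&(abs(P[:,1]-212)<80)&(abs(P[:,2]-39)<2.5)
  f(w,'walls')
  f((P[:,2]>98)&(P[:,2]<112)&(abs(P[:,0]-581)<100)&(P[:,1]<0)&(P[:,1]>-185),'cover')
"
```

```text
clock: 10.55
position: [544.2, 304.4, 212.6]
tool_rot: [3.141, 0.0, 3.107]
ft_force: [0.0, -0.5, 1.2]
opening: 1.001
grip_force: 0.0
clock: 11.75
position: [544.4, 303.1, 212.5]
tool_rot: [-3.142, -0.0, 1.731]
ft_force: [-0.7, -0.1, -0.8]
opening: 1.004
grip_force: 0.0
t 11.75 p [544.4 303.1 212.5] rot [-3.1 -0.   1.7] slide mm [ -0.7   0.5 161.5] q [0.4 0.2 1.2 0.  1.7 0.3] F [-0.7 -0.1 -0.8]
spin 0.0029
wrist handle 1031 [547.4 306.8  83.6] ((548.0570678710938, 304.16363525390625), (39.88784408569336, 26.46412467956543), 9.287044525146484)
wrist walls 926 [560.4 228.3  38.5] ((563.8557739257812, 209.45196533203125), (104.56680297851562, 133.68775939941406), 9.333110809326172)
wrist cover 0  
top handle 42 [551.7 295.1  71. ] ((548.28125, 293.3360595703125), (39.95476150512695, 11.515411376953125), 19.366071701049805)
top walls 101 [570.4 204.9  39. ] ((561.2577514648438, 212.53460693359375), (104.80126190185547, 136.13107299804688), 9.044543266296387)
top cover 4485 [579.8 -92.6 104.6] ((582.2520751953125, -105.21348571777344), (164.55145263671875, 173.93563842773438), 88.20800018310547)
```

View pics/wrist1.png

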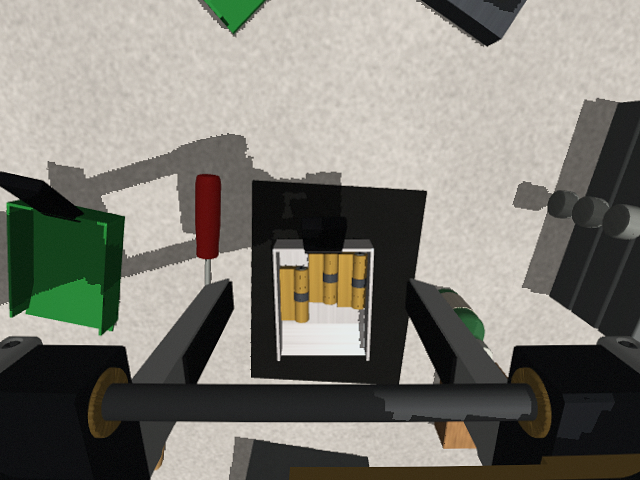

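```bash
python3 -m handwheel '{"grip":[0,0,0,0,0,0,0,0,0,0,0,1,1,1,1,1,1,1,1,1],"slide":[[0,0.003,0.01],[0,0,0.018],[0,0,0.018],[0,0,0.018],[0,0,0.018],[0,0,0.018],[0,0,0.018],[0,0,0.018],[0,0,0.013],[0,0,0.0115],[0,0,0],[0,0,0],[0,0,0],[0,0,0],[0,0,0],[0,0,0],[0,0,0],[0,0,0],[0,0,0],[0,0,0]],"spin":[-0.005,0,0,0,0,0,0,0,0,0,0,0,0,0,0,0,0,0,0,0]}' 60;  python3 -m handwheel '{"grip":[1,1,1,1],"slide":[[0,0,0],[0,0,0],[0,0,0],[0,0,0]],"spin":[0,0,0,0]}'
```

```text
clock: 13.85
position: [547.7, 303.5, 52.1]
tool_rot: [3.141, -0.0, 1.733]
ft_force: [1.5, 0.5, 0.1]
opening: 0.42
grip_force: 60.0
clock: 14.25
position: [547.7, 303.5, 52.1]
tool_rot: [3.141, -0.0, 1.733]
ft_force: [1.3, 1.2, -0.4]
opening: 0.423
grip_force: 60.0
```

```bash
cat >> h.py <<'E'
def tilt():
    np.set_printoptions(precision=1,suppress=True)
    o=bot.get_obs();p=o["position"];ps=o["tool_rot"][2];a=ps-np.pi  # tray x dir
    c=bot.camera('wrist');vv,uu=np.mgrid[0:480,0:640]
    P=pts(c,np.c_[uu.ravel(),vv.ravel()].astype(float),c['depth'].ravel())[c['depth'].ravel()>0]
    d=P-[p[0],p[1],p[2]+19];X=d[:,0]*np.cos(a)+d[:,1]*np.sin(a);Y=-d[:,0]*np.sin(a)+d[:,1]*np.cos(a)
    print("clock",o["clock"],"grip z",p[2]+19,"op",o["opening"],"F",o["ft_force"])
    for s in (1,-1):
        print("side",s,[(x,round(float(np.percentile(d[m,2],95)),1),round(float(np.median(d[m,2])),1)) for x in range(10,190,20) if (m:=(abs(Y-s*50.5)<3)&(abs(X-x)<4)).sum()>3])
    m=abs(Y)<5
    print("mid",[(x,round(float(np.median(d[m&(abs(X-x)<4),2])),1)) for x in range(10,190,20) if (m&(abs(X-x)<4)).sum()>3])
    return c
E
python3 -m handwheel '{"grip":[1,1,1,1,1,1],"slide":[[0,0,-0.002],[0,0,-0.002],[0,0,-0.002],[0,0,-0.002],[0,0,0],[0,0,0]],"spin":[0,0,0,0,0,0]}'
python3 -c "
from h import *
tilt()"
```

```text
clock: 14.85
position: [547.4, 303.4, 59.9]
tool_rot: [-3.141, -0.0, 1.733]
ft_force: [-0.5, -0.1, -5.4]
opening: 0.42
grip_force: 60.0
clock 14.85 grip z 78.90440961241995 op 0.42026535796883585 F [-0.5 -0.1 -5.4]
side 1 [(10, -75.5, -76.5), (30, -32.6, -52.6), (130, -43.9, -64.2), (150, -44.6, -55.7)]
side -1 [(10, -75.4, -76.4), (30, -32.7, -53.3), (130, -33.2, -48.5), (150, -44.2, -56.0)]
mid [(10, -76.2), (30, -29.4), (50, -54.0), (70, -53.2), (90, -54.9), (130, -65.9), (150, -61.3)]
```

```bash
python3 -m handwheel '{"grip":[1,1,1,1,1,1,1,1,1,1,1,1,1,1,1,1,1,1,1,1],"slide":[[0,0,-0.003],[0,0,-0.006],[0,0,-0.009],[0,0,-0.01],[0,0,-0.01],[0,0,-0.01],[0,0,-0.01],[0,0,-0.01],[0,0,-0.01],[0,0,-0.01],[0,0,-0.01],[0,0,-0.01],[0,0,-0.01],[0,0,-0.01],[0,0,-0.01],[0,0,-0.009],[0,0,-0.008],[0,0,-0.006],[0,0,-0.003],[0,0,0]],"spin":[0,0,0,0,0,0,0,0,0,0,0,0,0,0,0,0,0,0,0,0]}'
python3 -c "
from h import *
tilt()
go(580.6,-178,225,88.1)"
```

```text
clock: 16.9
position: [547.7, 303.5, 224.5]
tool_rot: [3.141, -0.0, 1.733]
ft_force: [-0.1, 0.2, -5.3]
opening: 0.419
grip_force: 60.0
clock 16.9 grip z 243.5154751175354 op 0.4189679853993812 F [-0.1  0.2 -5.3]
side 1 [(10, -239.6, -241.2), (30, -32.5, -48.3), (50, -240.0, -241.2), (70, -239.5, -240.9), (130, -44.4, -64.4), (150, -43.6, -55.9)]
side -1 [(10, -239.7, -241.0), (30, -32.4, -49.3), (50, -240.1, -241.2), (70, -239.9, -240.9), (130, -35.9, -48.0), (150, -43.6, -54.6)]
mid [(10, -239.6), (30, -240.5), (50, -54.7), (70, -54.9), (90, -240.9), (130, -65.9), (150, -61.5)]
t 16.95 p [547.5 303.4 223.9] rot [-3.1 -0.   1.7] slide mm [-480.5  -44.9   -1.1] q [0.4 0.3 1.1 0.  1.8 0.2] F [-0.6 -0.5 -5.3]
spin 0.1952
```

```bash
python3 -m handwheel '{"grip":[1,1,1,1,1,1,1,1,1,1,1,1],"slide":[[-0.006,-0.0006,0],[-0.012,-0.0011,0],[-0.018,-0.0017,0],[-0.024,-0.0022,0],[-0.024,-0.0022,0],[-0.024,-0.0022,0],[-0.024,-0.0023,0],[-0.024,-0.0023,0],[-0.024,-0.0023,0],[-0.024,-0.0023,0],[-0.024,-0.0023,0],[-0.024,-0.0023,0]],"spin":[0,0,0,0,0,0,0,0,0,0,0,0]}'
python3 -m handwheel '{"grip":[1,1,1,1,1,1,1,1,1,1,1,1,1,1,1,1,1],"slide":[[-0.024,-0.0022,0],[-0.024,-0.0022,0],[-0.024,-0.0022,0],[-0.024,-0.0022,0],[-0.024,-0.0022,0],[-0.024,-0.0023,0],[-0.024,-0.0023,0],[-0.024,-0.0023,0],[-0.018,-0.0017,0],[-0.012,-0.0011,0],[-0.006,-0.0006,0],[0,0,0],[0,0,0],[0,0,0],[0,0,0],[0,0,0],[0,0,0]],"spin":[0,0,0,0,0,0,0,0,0,0,0,0.035,0.065,0.06,0.035,0,0]}'
python3 -c "
from h import *
c=tilt();cv2.imwrite('pics/wrist2.png',c['color'])
go(580.6,-178,223,88.1)"
```

```text
clock: 18.15
position: [563.8, 48.2, 223.9]
tool_rot: [-3.141, 0.001, 1.731]
ft_force: [0.0, -0.5, -4.7]
opening: 0.422
grip_force: 60.0
clock: 19.85
position: [580.4, -177.0, 224.1]
tool_rot: [3.141, -0.0, 1.539]
ft_force: [0.1, -0.2, -6.0]
opening: 0.423
grip_force: 60.0
clock 19.85 grip z 243.0644405306229 op 0.4229696758520617 F [ 0.1 -0.2 -6. ]
side 1 [(10, -237.6, -238.9), (30, -32.5, -49.4), (50, -237.7, -238.4), (70, -236.9, -238.5), (130, -44.9, -65.5), (150, -44.3, -57.1)]
side -1 [(10, -237.5, -238.6), (30, -32.6, -50.2), (50, -237.6, -238.8), (70, -237.3, -238.6), (130, -35.6, -48.1), (150, -45.1, -55.1)]
mid [(10, -237.1), (30, -238.0), (50, -54.6), (70, -54.9), (90, -227.3), (130, -65.9), (150, -61.5)]
t 19.9 p [ 580.4 -177.1  224. ] rot [ 3.1 -0.   1.5] slide mm [-0.9  0.2  1. ] q [-0.4  0.2  1.2  0.   1.7 -0.4] F [ 0.4 -0.1 -5.1]
spin 0.0015
```

View pics/wrist2.png

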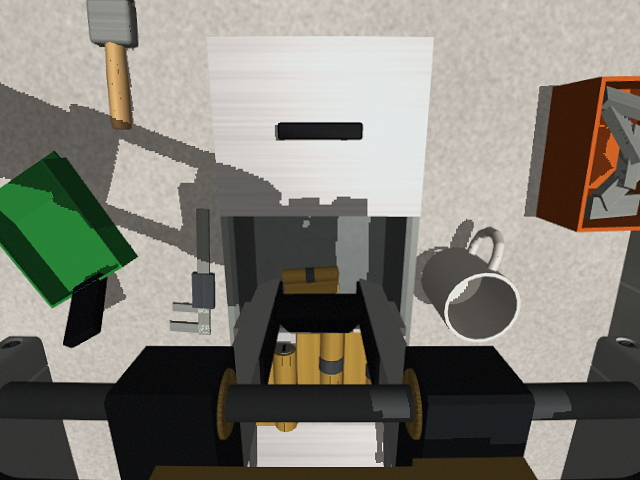

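The wrist view shows the cover edge at row 215 and the bay with its single cylinder at (312,280). The level tray is held centred over that bay, with three cylinders in it. Next I ease the grip so the tray pivots spout-down.

```bash
python3 -m handwheel '{"grip":[1,1,1,1],"slide":[[0,0,0],[0,0,0],[0,0,0],[0,0,0]],"spin":[0,0,0,0]}' 35
python3 -c "
from h import *
tilt();print(bot.get_obs()['torque'])"
python3 -m handwheel '{"grip":[1,1,1,1],"slide":[[0,0,0],[0,0,0],[0,0,0],[0,0,0]],"spin":[0,0,0,0]}' 22
python3 -c "
from h import *
tilt();print(bot.get_obs()['torque'])"
```

```text
clock: 20.3
position: [580.4, -177.6, 224.0]
tool_rot: [3.142, -0.0, 1.538]
ft_force: [-0.2, -0.3, -5.2]
opening: 0.427
grip_force: 35.0
clock 20.3 grip z 242.971496301305 op 0.4274685626622749 F [-0.2 -0.3 -5.2]
side 1 [(10, -237.4, -238.4), (30, -32.5, -49.3), (50, -237.5, -238.7), (70, -237.4, -238.7), (130, -44.0, -59.7), (150, -45.5, -58.3)]
side -1 [(10, -237.6, -238.5), (30, -32.4, -50.5), (50, -237.4, -238.5), (70, -237.3, -238.5), (130, -34.6, -47.7), (150, -43.2, -54.4)]
mid [(10, -237.3), (30, -238.1), (50, -54.8), (70, -54.7), (90, -227.3), (130, -66.0), (150, -61.6)]
[ 0.3 -0.  -0. ]
clock: 20.75
position: [580.3, -177.5, 223.8]
tool_rot: [-3.141, -0.0, 1.538]
ft_force: [-0.4, -0.3, -4.8]
opening: 0.425
grip_force: 22.0
clock 20.75 grip z 242.8201471142009 op 0.42521367479639716 F [-0.4 -0.3 -4.8]
side 1 [(10, -42.6, -53.6), (30, -46.4, -55.6), (50, -237.1, -238.3)]
side -1 [(10, -42.5, -53.8), (30, -45.9, -54.9), (50, -237.6, -238.5)]
mid [(10, -61.5), (30, -238.1), (50, -238.7), (70, -83.9), (90, -104.1), (110, -108.7), (130, -110.1)]
[ 0.2  0.  -0. ]
```

```bash
python3 -m handwheel '{"grip":[1,1,1,1],"slide":[[0,0,0],[0,0,0],[0,0,0],[0,0,0]],"spin":[0,0,0,0]}' 16
python3 -c "
from h import *
tilt()"
python3 -m handwheel '{"grip":[1,1,1,1],"slide":[[0,0,0],[0,0,0],[0,0,0],[0,0,0]],"spin":[0,0,0,0]}' 11
python3 -c "
from h import *
c=tilt();cv2.imwrite('pics/wrist3.png',c['color'])"
```

```text
clock: 21.2
position: [580.4, -177.6, 224.0]
tool_rot: [3.142, -0.0, 1.538]
ft_force: [0.3, -0.3, -6.1]
opening: 0.424
grip_force: 16.0
clock 21.2 grip z 242.96413128868556 op 0.4235320055244506 F [ 0.3 -0.3 -6.1]
side 1 [(10, -43.0, -48.6), (30, -49.8, -61.2), (50, -237.7, -238.9)]
side -1 [(10, -42.7, -48.1), (30, -49.8, -62.5), (50, -237.2, -238.7)]
mid [(10, -238.7), (30, -238.4), (50, -238.7), (70, -87.2), (90, -113.8), (110, -117.5), (130, -120.3)]
clock: 21.65
position: [580.4, -177.4, 224.1]
tool_rot: [3.141, -0.0, 1.538]
ft_force: [0.3, 1.3, -4.6]
opening: 0.427
grip_force: 11.0
clock 21.65 grip z 243.09005500683992 op 0.4269934510539057 F [ 0.3  1.3 -4.6]
side 1 [(10, -75.8, -93.4), (30, -101.2, -116.2), (50, -146.5, -152.2)]
side -1 [(10, -75.7, -91.4), (30, -102.0, -116.6), (50, -147.3, -152.1)]
mid []
```

View pics/wrist3.png

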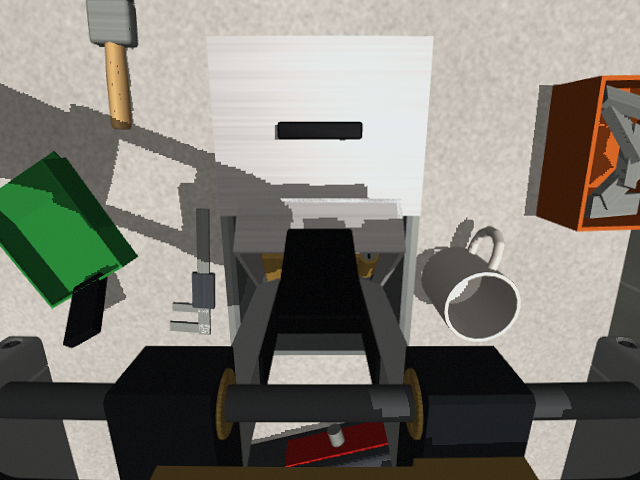

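```bash
python3 -m handwheel '{"grip":[1,1,1],"slide":[[0,0,0],[0,0,0],[0,0,0]],"spin":[0,0,0]}' 11
python3 -c "
from h import *
c=bot.camera('side');a=c['color'][90:280,230:400];cv2.imwrite('pics/side3.png',cv2.resize(a,None,fx=3,fy=3,interpolation=2))
print(np.mean([bot.get_obs()['ft_force'] for _ in range(4)],0))
c=tilt()
"
```

```text
clock: 22.0
position: [580.6, -177.6, 224.7]
tool_rot: [3.14, 0.0, 1.538]
ft_force: [0.3, 1.7, -3.0]
opening: 0.426
grip_force: 11.0
[ 0.09978328  1.51384436 -2.46343942]
clock 22.05 grip z 243.57328309501892 op 0.42256483360507463 F [ 0.1  1.5 -2.5]
side 1 [(10, -99.2, -120.8), (30, -137.5, -148.9), (50, -207.0, -215.5), (70, -205.7, -206.5)]
side -1 [(10, -100.8, -121.1), (30, -136.1, -155.0), (50, -181.3, -188.4), (70, -213.9, -217.1)]
mid [(10, 11.6)]
```

View pics/side3.png

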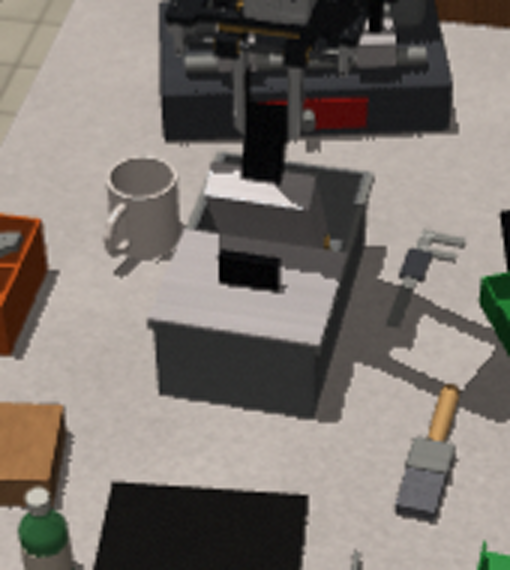

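```bash
python3 -m handwheel '{"grip":[1,1,1,1,1,1],"slide":[[-0.005,0,-0.003],[-0.01,0,-0.006],[-0.005,0,-0.006],[0,0,-0.003],[0,0,0],[0,0,0]],"spin":[0,0,0,0,0,0]}' 11
python3 -c "
from h import *
c=tilt();cv2.imwrite('pics/wrist4.png',c['color'])
for n in ('wrist','top'):
  c=bot.camera(n)
  for r in bot.outline_of(c,'cyl1'):print(n,round(r['score'],2),r['uv'],r['mask'].sum(),pts(c,r['uv']))
  cv2.imwrite(f'pics/{n}4.png',c['color'])
a=cv2.resize(c['color'][165:270,362:500],(631,480),interpolation=2);b=cv2.imread('pics/wrist4.png');cv2.imwrite('pics/both4.png',cv2.resize(np.hstack([a,b]),(800,302)))
"
```

```text
clock: 22.7
position: [579.8, -197.7, 242.2]
tool_rot: [3.141, 0.0, 1.538]
ft_force: [0.8, 0.2, -1.9]
opening: 0.425
grip_force: 11.0
clock 22.7 grip z 261.16609105180976 op 0.42458566309458795 F [ 0.8  0.2 -1.9]
side 1 [(10, -102.1, -125.7), (30, -136.3, -149.9), (50, -223.7, -224.2), (70, -255.5, -257.1), (170, -260.9, -262.2)]
side -1 [(10, -102.0, -123.8), (30, -136.3, -151.2), (50, -255.5, -256.7), (70, -255.7, -256.9), (90, -255.5, -256.6), (170, -260.8, -261.9)]
mid [(10, 11.6), (170, -261.9)]
wrist 0.38 [468.2, 266.9] 6726 [[ 760.8 -276.4    5.9]]
top 0.49 [443.9, 242.7] 185 [[ 524.3 -197.3   17.3]]
top 0.4 [437.2, 226.1] 20 [[ 564.7 -184.2   17.1]]
```

View pics/both4.png

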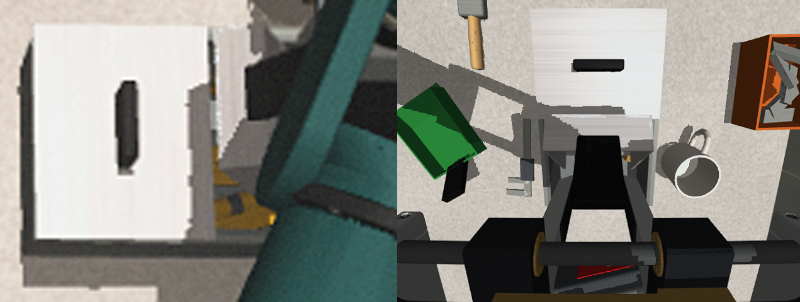

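```bash
python3 -m handwheel '{"grip":[1,1,1,1,1,1,1,1,1,1],"slide":[[0,0,0],[0,0,0],[0,0,-0.006],[0,0,-0.012],[0,0,-0.015],[0,0,-0.015],[0,0,-0.015],[0,0,-0.012],[0,0,-0.006],[0,0,0]],"spin":[0,0,0,0,0,0,0,0,0,0]}' 60
python3 -c "
from h import *
print(bot.get_obs()['ft_force'])
go(579,158.5,323,95.8)"
```

```text
clock: 23.95
position: [580.1, -197.7, 324.6]
tool_rot: [3.139, 0.001, 1.538]
ft_force: [-0.2, 0.4, -2.6]
opening: 0.418
grip_force: 60.0
[-0.22129467  0.36097706 -2.575843  ]
t 23.95 p [ 580.1 -197.7  324.6] rot [3.1391e+00 9.0000e-04 1.5378e+00] slide mm [356.  -12.8   1.2] q [-0.42  0.24  0.96  0.    1.94 -0.39] F [-0.2  0.4 -2.6]
spin -0.1342
```

```bash
python3 -m handwheel '{"grip":[1,1,1,1,1,1,1,1,1,1,1,1,1,1,1,1,1,1,1,1],"slide":[[0.01,-0.0008,0],[0.018,-0.0008,0],[0.025,-0.0008,0],[0.025,-0.0008,0],[0.025,-0.0008,0],[0.025,-0.0008,0],[0.025,-0.0008,0],[0.025,-0.0008,0],[0.025,-0.0008,0],[0.025,-0.0008,0],[0.025,-0.0008,0],[0.025,-0.0008,0],[0.025,-0.0008,0],[0.025,-0.0008,0],[0.018,-0.0008,0],[0.01,-0.0008,0],[0,0,0],[0,0,0],[0,0,0],[0,0,0]],"spin":[0,0,0,0,0,0,0,0,0,0,0,0,0,0,0,0,-0.05,-0.05,-0.034,0]}'
python3 -c "
from h import *
go(579,158.5,184,95.8)
c=bot.camera('top');cv2.imwrite('pics/top5.png',c['color'])
for r in bot.outline_of(c,'cyl1'):print(round(r['score'],2),np.round(r['uv']),r['mask'].sum(),np.round(pts(c,r['uv'])))
w=bot.camera('side')
a=cv2.resize(c['color'][150:290,362:510],None,fx=3,fy=3,interpolation=2);b=cv2.resize(w['color'][100:350,200:450],(420,420));cv2.imwrite('pics/both5.png',np.hstack([a[:420],b])[:,:])
print(a.shape)
v=tilt()
"; python3 -c "
import cv2;a=cv2.imread('pics/both5.png');cv2.imwrite('pics/both5.png',cv2.resize(a,(800,int(a.shape[0]*800/a.shape[1]))))"
```

```text
clock: 25.95
position: [578.0, 159.1, 322.6]
tool_rot: [-3.141, -0.0, 1.672]
ft_force: [0.5, -0.5, -2.1]
opening: 0.422
grip_force: 60.0
t 25.95 p [578.  159.1 322.6] rot [-3.1406 -0.      1.6721] slide mm [ -0.7   1.  138.6] q [0.17 0.21 1.   0.   1.93 0.07] F [ 0.5 -0.5 -2.1]
spin 0.0001
0.8 [448. 192.] 293 [[ 644. -213.   35.]]
0.75 [449. 240.] 271 [[ 530. -210.   14.]]
0.75 [448. 221.] 326 [[ 575. -210.   18.]]
(420, 444, 3)
clock 26.1 grip z 341.82040082387044 op 0.42349315666655796 F [-0.  -0.3 -2.3]
side 1 [(10, -102.5, -125.9), (30, -139.4, -150.5)]
side -1 [(10, -101.4, -123.2), (30, -136.6, -152.0)]
mid [(10, 11.4)]
```

View pics/both5.png

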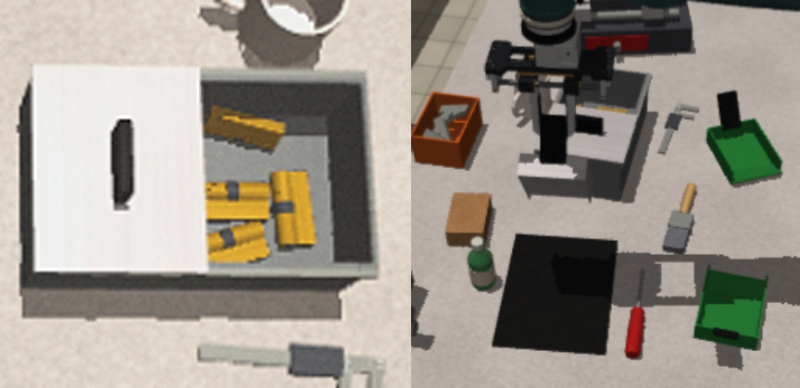

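All four cylinders lie in the open bay and the cover fully closes the padlock bay. The tray hangs empty, so I set it down by rolling it back over its spout.

```bash
python3 -m handwheel '{"grip":[1,1,1,1,1,1,1,1,1,1,1,1,1],"slide":[[0,0.001,0.006],[0,0,0.012],[0,0,0.018],[0,0,0.018],[0,0,0.018],[0,0,0.018],[0,0,0.018],[0,0,0.015],[0,0,0.012],[0,0,0.008],[0,0,0.004],[0,0,0],[0,0,0]],"spin":[0,0,0,0,0,0,0,0,0,0,0,0,0]}' 60
python3 -m handwheel '{"grip":[1,1,1,1,1],"slide":[[0,0,0.003],[0,0,0.003],[0,0,0.003],[0,0,0.002],[0,0,0]],"spin":[0,0,0,0,0]}' 11
python3 -c "
from h import *
print(bot.get_obs()['torque']);tilt()"
```

```text
clock: 27.45
position: [580.1, 158.9, 176.9]
tool_rot: [3.14, -0.0, 1.672]
ft_force: [-0.1, -0.6, -2.5]
opening: 0.423
grip_force: 60.0
clock: 27.95
position: [579.5, 158.8, 164.5]
tool_rot: [-3.141, -0.0, 1.672]
ft_force: [0.8, 0.3, -2.4]
opening: 0.423
grip_force: 11.0
[-0.09273489  0.05167354 -0.02414877]
clock 27.95 grip z 183.5204481838528 op 0.4226835693602988 F [ 0.8  0.3 -2.4]
side 1 [(10, -101.4, -125.9), (30, -139.1, -161.3), (50, -180.0, -181.2), (150, -183.1, -184.0), (170, -182.9, -184.0)]
side -1 [(10, -101.5, -124.3), (30, -140.9, -160.8), (50, -180.0, -181.1), (150, -183.1, -184.0), (170, -183.0, -184.1)]
mid [(10, 11.1), (130, -184.1), (150, -184.1), (170, -184.2)]
```

```bash
python3 -m handwheel '{"grip":[1,1,1,1,1,1,1,1,1,1],"slide":[[0,0,0.003],[0,0,0.003],[0,0,0.003],[0,0,0],[0.005,0,0.001],[0.005,0,0.001],[0.005,0,0.001],[0.006,0,0.002],[0,0,0],[0,0,0]],"spin":[0,0,0,0,0,0,0,0,0,0]}' 9
python3 -c "
from h import *
tilt()"
python3 -m handwheel '{"grip":[1,1,1,1,1,1,1],"slide":[[0.006,0,0.002],[0.006,0,0.002],[0.006,0,0.0025],[0.006,0,0.0025],[0.0045,0,0.0025],[0,0,0],[0,0,0]],"spin":[0,0,0,0,0,0,0]}' 9
python3 -c "
from h import *
tilt()"
```

```text
clock: 29.0
position: [578.4, 181.7, 155.1]
tool_rot: [3.136, -0.004, 1.673]
ft_force: [-2.2, 3.1, 8.1]
opening: 0.425
grip_force: 9.0
clock 29.0 grip z 174.1268808091676 op 0.42472074304039176 F [-2.2  3.1  8.1]
side 1 [(10, -78.7, -99.4), (30, -106.8, -128.1), (50, -153.6, -171.4), (150, -173.5, -174.4), (170, -173.7, -174.6)]
side -1 [(10, -79.5, -98.8), (30, -107.1, -130.4), (50, -152.6, -171.4), (150, -173.3, -174.7), (170, -173.6, -174.5)]
mid [(110, -174.8), (130, -174.6), (150, -174.7), (170, -174.6)]
clock: 29.75
position: [575.7, 210.4, 143.2]
tool_rot: [3.136, -0.004, 1.673]
ft_force: [-1.3, 3.7, 7.0]
opening: 0.425
grip_force: 9.0
clock 29.75 grip z 162.16909976217846 op 0.4250570078190266 F [-1.3  3.7  7. ]
side 1 [(10, -60.8, -73.4), (30, -79.1, -108.5), (150, -161.7, -162.5), (170, -162.0, -162.7)]
side -1 [(10, -60.9, -74.9), (30, -80.7, -100.3), (150, -161.1, -162.6), (170, -161.5, -162.3)]
mid [(110, -159.8), (130, -162.7), (150, -162.7), (170, -162.9)]
```

```bash
python3 -m handwheel '{"grip":[1,1,1,1,1,1,1,1,1,1,1,1],"slide":[[0.0065,0,0.0038],[0.0065,0,0.004],[0.0065,0,0.0042],[0.0065,0,0.0045],[0.0056,0,0.005],[0.0056,0,0.005],[0.0056,0,0.005],[0.0056,0,0.0052],[0.0048,0,0.006],[0.0048,0,0.006],[0,0,0],[0,0,0]],"spin":[0,0,0,0,0,0,0,0,0,0,0,0]}' 9
python3 -c "
from h import *
tilt();go(564.3,303.7,51.5,95.8)"
```

```text
clock: 31.0
position: [568.4, 265.1, 89.9]
tool_rot: [-3.14, 0.001, 1.672]
ft_force: [0.8, 0.4, -1.2]
opening: 0.417
grip_force: 9.0
clock 31.0 grip z 108.88851913700289 op 0.41651004741878644 F [ 0.8  0.4 -1.2]
side 1 [(10, -40.9, -42.4), (30, -45.9, -54.7), (170, -105.7, -106.4)]
side -1 [(10, -40.9, -42.5), (30, -46.0, -56.7), (170, -105.6, -106.3)]
mid [(30, -80.9), (50, -85.6), (70, -90.6), (90, -95.5), (110, -96.4), (170, -106.6)]
t 31.05 p [568.6 265.   90.3] rot [-3.1  0.   1.7] slide mm [38.9 -0.4 38.7] q [ 0.3  0.3  1.3 -0.   1.5  0.2] F [ 0.2 -0.5 -1.3]
spin -0.0006
```

```bash
python3 -m handwheel '{"grip":[1,1,1,1,1,1,1,1,1,1,1],"slide":[[0.006,0,0.002],[0.006,0,0.003],[0.006,0,0.004],[0.004,0,0.004],[0.004,0,0.005],[0.004,0,0.005],[0.003,0,0.005],[0.003,0,0.005],[0.003,0,0.005],[0,0,0],[0,0,0]],"spin":[0,0,0,0,0,0,0,0,0,0,0]}' 9
python3 -c "
from h import *
tilt();go(564.3,303.7,51.5,95.8)"
```

```text
clock: 32.15
position: [564.9, 305.5, 54.7]
tool_rot: [3.141, -0.002, 1.672]
ft_force: [-2.1, -0.0, 4.9]
opening: 0.417
grip_force: 9.0
clock 32.15 grip z 73.74179017837577 op 0.4173035344118669 F [-2.1 -0.   4.9]
side 1 [(10, -35.0, -53.2), (30, -33.1, -39.1), (130, -34.7, -47.3), (150, -47.7, -49.5)]
side -1 [(10, -34.6, -50.8), (30, -33.2, -43.0), (130, -53.7, -55.3), (150, -47.6, -48.8)]
mid [(10, -33.0), (30, -66.8), (50, -65.6), (70, -64.1), (90, -62.7), (130, -55.6), (150, -49.1)]
t 32.2 p [564.9 305.5  54.8] rot [ 3.1 -0.   1.7] slide mm [-1.7 -0.8  3.3] q [0.4 0.4 1.4 0.  1.4 0.3] F [-2.3 -0.7  5.3]
spin 0.0002
```

```bash
python3 -m handwheel '{"grip":[1,1,0.45,0.4,0,0,0,0,0,0,0,0,0,0,0],"slide":[[0,0,-0.001],[0,0,-0.001],[0,0,0],[0,0,0],[0,0,0],[0,0,0],[0,0,0],[0,0,-0.01],[0,0,-0.02],[0,0,-0.03],[0,0,-0.03],[0,0,-0.03],[0,0,-0.03],[0,0,0],[0,0,0]],"spin":[0,0,0,0,0,0,0,0,0,0,0,0,0,0,0]}' 5
python3 -c "
from h import *
np.set_printoptions(precision=1,suppress=True)
c=bot.camera('wrist');cv2.imwrite('pics/wrist6.png',c['color'])
vv,uu=np.mgrid[0:480,0:640];k=c['depth']>0
P=pts(c,np.c_[uu.ravel(),vv.ravel()].astype(float),c['depth'].ravel()).reshape(480,640,3)
g=c['color'].max(2)
n=k&(abs(P[...,0]-573)<75)&(abs(P[...,1]-213)<85)
p=P[n&(abs(P[...,2]-39)<2.5)];print(len(p),cv2.minAreaRect(p[:,:2].astype(np.float32)))
m=k&(g<60)&(abs(P[...,2]-3)<4)&(abs(P[...,0]-573)<130)&(abs(P[...,1]-213)<150)
p=P[m];print('mat',len(p),cv2.minAreaRect(p[:,:2].astype(np.float32)))
for y in range(150,280,20):
  q=P[n&(abs(P[...,1]-y)<4)&(abs(P[...,0]-573)<30)];print(y,np.median(q[:,2]))
"
```

```text
clock: 33.7
position: [565.3, 304.7, 206.1]
tool_rot: [3.139, -0.001, 1.672]
ft_force: [-0.9, 0.0, 0.1]
opening: 1.002
grip_force: 0.0
985 ((572.468505859375, 228.84197998046875), (104.19078826904297, 133.61366271972656), 5.5841779708862305)
mat 19250 ((573.251953125, 210.76913452148438), (190.27992248535156, 252.0397491455078), 5.827578544616699)
150 15.336666574398066
170 11.458074081026439
190 6.105044602566693
210 5.728431522890844
230 5.537459817691882
250 5.5386859506588735
270 5.498433784960355
```

View pics/wrist6.png

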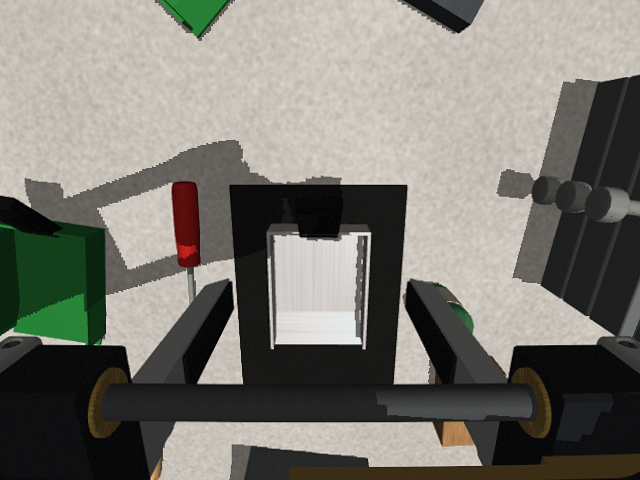

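The tray is upright, empty and flat on the mat, but its origin sits about 20 mm too far back (handle side). I'll regrip, lift it slightly and shift it forward.

```bash
python3 -m handwheel '{"grip":[0,0,0,0,0,0,0,0,0,0,0,1,1,1,1,1,1,1,1,1],"slide":[[0.008,0,0],[0.009,0,0.012],[0,0,0.018],[0,0,0.018],[0,0,0.018],[0,0,0.018],[0,0,0.018],[0,0,0.018],[0,0,0.018],[0,0,0.010],[0,0,0.006],[0,0,0],[0,0,0],[0,0,0],[0,0,0],[0,0,0],[0,0,0],[0,0,0],[0,0,0],[0,0,0]],"spin":[0,0,0,0,0,0,0,0,0,0,0,0,0,0,0,0,0,0,0,0]}' 60
python3 -m handwheel '{"grip":[1,1,1,1,1,1,1,1,1,1,1,1,1,1,1],"slide":[[0,0,0],[0,0,0],[0,0,-0.002],[0,0,-0.003],[0,0,0],[-0.004,0,0],[-0.004,0,0],[-0.004,0,0],[-0.004,0,0],[-0.0035,0,0],[0,0,0],[0,0,0.002],[0,0,0.002],[0,0,0.001],[0,0,0]],"spin":[0,0,0,0,0,0,0,0,0,0,0,0,0,0,0]}' 60
```

```text
clock: 35.75
position: [563.3, 321.5, 51.0]
tool_rot: [3.141, -0.0, 1.672]
ft_force: [0.3, 0.1, 0.3]
opening: 0.422
grip_force: 60.0
clock: 37.25
position: [565.1, 302.2, 51.0]
tool_rot: [3.142, -0.0, 1.672]
ft_force: [-0.9, -0.5, -0.9]
opening: 0.426
grip_force: 60.0
```

```bash
python3 -m handwheel '{"grip":[0.5,0.4,0,0,0,0,0,0,0,0,0,0,0,0,0],"slide":[[0,0,0],[0,0,0],[0,0,0],[0,0,0],[0,0,0],[0,0,0],[0,0,0],[0,0,-0.01],[0,0,-0.02],[0,0,-0.03],[0,0,-0.03],[0,0,-0.03],[0,0,-0.03],[0,0,0],[0,0,0]],"spin":[0,0,0,0,0,0,0,0,0,0,0,0,0,0,0]}' 5
python3 -c "
from h import *
np.set_printoptions(precision=1,suppress=True)
c=bot.camera('wrist')
vv,uu=np.mgrid[0:480,0:640];k=c['depth']>0
P=pts(c,np.c_[uu.ravel(),vv.ravel()].astype(float),c['depth'].ravel()).reshape(480,640,3)
n=k&(abs(P[...,0]-573)<75)&(abs(P[...,1]-213)<85)
p=P[n&(abs(P[...,2]-39)<2.5)];print(len(p),cv2.minAreaRect(p[:,:2].astype(np.float32)))
for y in range(150,270,20):
  q=P[n&(abs(P[...,1]-y)<4)&(abs(P[...,0]-573)<30)];print(y,np.median(q[:,2]))
c=bot.camera('top');cv2.imwrite('pics/top7.png',c['color'])
print(bot.get_obs()['position'])
"
```

```text
clock: 38.75
position: [565.5, 302.2, 202.0]
tool_rot: [3.139, -0.001, 1.672]
ft_force: [-0.4, 0.3, -0.8]
opening: 0.998
grip_force: 0.0
997 ((574.2741088867188, 209.62457275390625), (104.30125427246094, 133.53660583496094), 5.545040130615234)
150 11.618072502921507
170 6.36996936372293
190 5.715439334658441
210 5.59266982278325
230 5.639329767504648
250 5.484272834298679
[564.4 301.7 199. ]
```

View pics/top7.png

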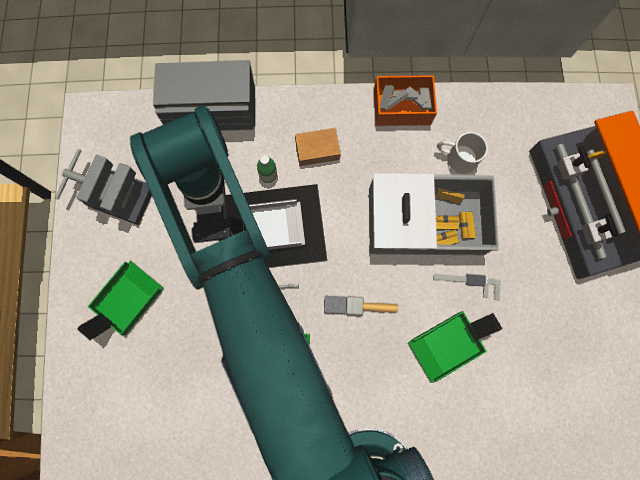

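The final picture shows the tray empty and flat, centred on its mat (walls centred at 574,210 against the mat's 573,211). The cover (404,210) is fully over the padlock bay, four cylinders are in the open bay, and the other things have not moved.

```bash
python3 -c "
from cell import bot
print(bot.hand_in())"
```

```text
the job is handed in; nothing more can be done
None
```

The job is handed in at about 39 s: the cover is at its stop over the padlock bay, the three cylinders are tipped in beside the single one, and the empty tray is upright in the middle of its mat.

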